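# Press a loose tamper handle home in the locking clamp

## Task

The wooden pastry tamper lying in the cradle of the bench clamp has a loose handle. Push the tamper gently along the cradle until its head bears firmly on the rubber stop, then swing the clamp's red-posted handle shut, over centre, so that it stays locked by itself and presses the tamper's handle fully home; let go for a moment, then flick the yellow release lever so that the clamp springs wide open, and leave the tamper free in the cradle. Never force the clamp or knock the things around it.

Things in the scene. Friction and masses are not known exactly. Their poses are not given: they have to be found in the camera images.
- clamp: Bench clamp fixed to the worktop on a pale board 150 x 430 x 12 mm, which spans x -50..+100, y -280..+150 mm in its frame. Origin on the worktop, under the work axis; z up, own y along the cradle towards the rubber stop (about the robot's left), own x away from the robot. The work axis runs along y at x = 0, 65 mm above the worktop. Blue guide and stop post are 90 mm tall.
- cradle (a point): Point on the work axis, 65 mm above the worktop, at y = +40 mm in the clamp's frame, over the cradle: two level steel rods along y, 10 mm thick, tops 48 mm above the worktop, outer edges at x = -20 and +20 mm, from y = -35 to +118 mm. The tamper lies on them and slides along y. Beside them only the board lies below, so fingers can reach down both sides of the tamper's head.
- jaw_face (a point): Centre of the face of the jaw's sprung rubber pad (30 mm disc on the work axis), which faces the end of the tamper's handle. At y = -70 mm in the clamp's frame when open; it moves 40 mm towards +y as the clamp is closed. The blue guide behind it reaches to y = -87 mm.
- stop_post: Blue post of the stop, 50 x 24 mm, 89 mm tall, at y = +130 mm in the clamp's frame; origin on the worktop, axes as the clamp's. Its screw carries a springy rubber nose (32 mm disc on the work axis, gives 1 mm per 10 N) facing the tamper. Its setting is not measured: the face lies 29 to 41 mm from the origin towards -y. Seat the head on it with 6 to 15 N; with the clamp open over 20 N is too hard.
- tamper: Wooden pastry tamper lying along the cradle, 0.2 kg. Origin at the centre of its head, a cylinder 44 mm thick and 80 mm long along own y (+y end faces the stop). The turned handle, 55 mm long, 18 to 26 mm thick, sticks out of the -y end. Take it by the head, from above, across its axis; it may roll about own y. Starts 5 to 26 mm short of the stop nose.
- tamper_handle (a joint): How far the tamper's handle stands out of the head (m): 0 is fully home, it starts at 0.004 to 0.007. A tight push fit that moves only above about 9 N; the clamp presses it home.
- handle (a joint): Angle of the clamp's handle (rad): 0 wide open, growing clockwise seen from above as it closes; dead centre 1.15, end stop 1.30 (locked). A weak spring opens it. Closing takes up to about 18 N at the post shortly before dead centre; past it the jaw's load carries it to the end stop and holds it there. Do not lean on it at the end stop (25 N is too hard).
- handle_pivot (a point): Axis of the handle's vertical pivot, 105 mm above the worktop, at x = 0, y = -190 mm in the clamp's frame.
- handle_post (a point): Point 105 mm above the worktop on the red upright post at the handle's end: 18 mm thick, from 86 to 128 mm above the worktop, 120 mm from handle_pivot. Push it sideways round the pivot. Wide open, it lies to the right (-y) of the pivot and a little nearer the robot; locked, it points from the pivot along the clamp's -x.
- release (a joint): Angle of the release lever (rad): 0 at rest, growing clockwise seen from above, end at 0.6; a spring returns it. With the clamp locked it has a little play, then pushes the handle back over centre at 0.15 to 0.3, taking up to about 12 N at its post; the handle then flies open by itself.
- release_pivot (a point): Axis of the release lever's vertical pivot, 105 mm above the worktop, at x = +75 mm, y = -225 mm in the clamp's frame.
- release_post (a point): Point at 105 mm height on the yellow upright post of the release lever: 14 mm diameter, from 82 to 122 mm above the worktop, 55 mm from release_pivot, to the right (-y) of it. Flick it towards the robot (the clamp's -x) from its far side.
- mug_left: Tall celadon mug, 86 x 129 x 128 mm, left of the clamp; origin under its middle. Leave alone.
- mug_right: Tall celadon mug, 86 x 129 x 126 mm, right of the clamp; origin under its middle. Leave alone.
- honey_jar: Jar with green lid, 52 mm wide, 98 mm tall, left behind the clamp; origin under its middle. Leave alone.
Not all that is in view belongs to the job. Leave any blue, pink or turquoise look-alike of the tamper alone.

How it is judged:
By the outcome, as a careful person would: the job done as asked, in the order asked, and still so for the second after the job is handed in, with the robot touching nothing.
It also fails if it takes over 72 s, if anything falls off the work surface, if the arm or the gripper's body presses on something with over 40 N, if the wrist force passes 120 N, or if a joint passes its speed limit or range.

## Robot

A 6-joint arm with a two-finger parallel gripper is mounted at the origin on a cart in front of the work surface, level with it; the furniture and walls round the work are solid. World frame = base frame: x ahead of the robot, y to its left, z up, the work surface at z = 0. Lengths are in mm, angles in degrees, forces in N, time in s.
With the tool pointing down it reaches from about 300 to 875 mm from the base axis. Payload 4.2 kg.
Tool frame: the origin (TCP) lies between the finger pads; the fingertips stand env.nose_length ahead of it and the grasp point (between the pads) lies 6 mm ahead of it (env.nose_length is the distance from the TCP to the fingertips, in mm); z points along the fingers, y is the line along which they close (so a half turn about z gives the same grasp; the last joint's range is limited). The gripper opens to 85 mm and grips with 20 to 120 N. Pads are 22 mm wide; open, the fingers measure 114 mm over their backs; the gripper's body (76 mm by 85 mm) begins 54 mm behind the grasp point. The pads swing forward as they close: fully open they stand 13 mm farther back than shut.
Start: joints at [69.385, 18.312, 89.639, -0, 72.044, -1.146], TCP at [191.649, 542.138, 216.538] pointing down, gripper open.
Joint ranges: [-177.97, 177.97], [-48.28, 115.42], [12.27, 149.76], [-77.06, 257.06], [2.81, 150.46], [-146.56, 146.56]. Speed limits (degrees/s): [147.25, 147.25, 180, 180, 180, 180].

## Interface

Orientations are given as a 3x3 rotation matrix whose columns are the frame's x, y, z axes.
In Python, from rig import env gives the robot as it stands.
- The arm moves only by the shell command python3 -m inch 'ROWS' [FORCE]. ROWS is JSON, a list of rows, each an object with "travel": the shift along the tool's x, y, z in mm, a list of three; "delta_rot": the turn, a rotation vector about the tool's x, y, z in rad, a list of three; "claw": the finger opening in mm, from 0 to 85.4. In form: [{"travel": [x, y, z], "delta_rot": [rx, ry, rz], "claw": claw}, ...]. A call has 1 to 20 rows; each row is the pose to reach, as a shift and turn from the pose commanded when the call began, along the tool's axes at that moment; what a row does not reach only later rows make up. A row lasts 1/10 s, in which the tool goes at most 50 mm and 8.59 degrees, less where a joint would pass 70% of its speed; a pose out of reach is approached as far as the arm can. A call with a gripper value outside its range is refused whole. The fingers move at their own pace and stop on an object; FORCE is the grip in N (left out, the last holds). Time passes only in rows, so rows that repeat a pose let the fingers close. It gives the time, the measured TCP pose, the force, the opening and the grip force at its end, in the units of the state.
- env.observe(): the state, without advancing time (a new reading comes with each control period).
- env.camera(name): name is "side" or "top" or "wrist"; returns a dict with "color" (400x640x3 uint8, red, green, blue), "fx", "fy", "cx", "cy" (pixels), "R" (3x3) and "t" (3): a world point X has camera coordinates R X + t; the wrist camera has in their place "mount" (4x4, takes a point from camera to tool coordinates, whose origin is the TCP and whose axes are the flange's). Camera axes: x right, y down, z forward; pixel columns grow to the right and rows downward; lengths in mm; the calibration is good to about 2 mm. A picture is of the moment at which its call begins: read the wrist's pose just before it. There is no depth.
- env.close_job(): hands the job in; it is judged then, once.
The state is a dict: "clock": time; "q": joint angles; "qd": joint speeds; "effort": joint torques, N m; "position": TCP position; "eef_rot": TCP orientation; "contact_force": force on the tool from outside, world axes, zero at the start; "torque": the same for the moment, N m; "gripper_width": finger opening in mm; "finger_force": force on a finger pad.
Only numpy, scipy, OpenCV 4.12 (cv2) and the standard library are available. Lean on these libraries where they do the work, as an engineer would, in place of code of your own. Each camera call takes 0.05 s, during which the arm holds its last target. There are 200 camera calls.

## Working session

There is one attempt and no reset: what is moved stays moved. The work goes in short steps, Python scripts to look and compute and a shell command to move; the robot and the scene stay as the last step left them, time stands still between calls to the robot, and variables do not carry over. Pictures are saved under pics/ and viewed, at most 10 in all, crops included, and the job is handed in when it is done.

```bash
mkdir -p pics
python3 - <<'E'
from rig import env
import cv2
s=env.observe();print(s['position'],s['eef_rot'],s['contact_force'],env.nose_length,s['clock'])
for n in('top','side'):
    c=env.camera(n);cv2.imwrite(f'pics/{n}0.png',c['color'][...,::-1]);print(n,c['fx'],c['fy'],c['cx'],c['cy'],c['R'],c['t'])
c=env.camera('wrist');print(c['mount'],c['fx'])
E
```

```text
[191.46413208 541.63900336 215.65666282] [[-9.42797957e-01  3.33364032e-01 -6.59422591e-04]
 [ 3.33364680e-01  9.42796409e-01 -1.70923657e-03]
 [ 5.19032552e-05 -1.83129295e-03 -9.99998322e-01]] [ 0.36120774 -0.50285639 -0.08158933] 25.0 0.0
top 439.0474101722445 439.0474101722445 320.6096001095588 197.5573845313469 [[ 5.40060089e-02 -9.98540558e-01  3.25520304e-04]
 [-9.71044055e-01 -5.25948319e-02 -2.33039111e-01]
 [ 2.32716124e-01  1.22694177e-02 -9.72467309e-01]] [  10.84882349  551.48626334 1521.67725724]
side 517.057849155351 517.057849155351 319.62269729921843 202.6820196582259 [[-0.99398889 -0.10733906  0.02155032]
 [-0.06646567  0.43522723 -0.89786389]
 [ 0.08699658 -0.89389909 -0.43974539]] [ 525.2718683    86.90060304 1897.74056123]
[[ 3.44916054e-04 -9.46188421e-01 -3.23616057e-01  8.28958675e+01]
 [ 9.99999740e-01  1.21537262e-04  7.10467881e-04 -4.86978907e-01]
 [-6.32905073e-04 -3.23616218e-01  9.46188218e-01 -1.59518582e+02]
 [ 0.00000000e+00  0.00000000e+00  0.00000000e+00  1.00000000e+00]] 314.71166880338217
```

View pics/top0.png

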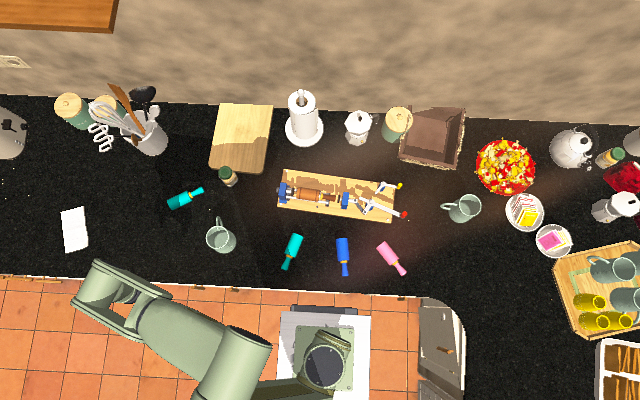

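View pics/side0.png

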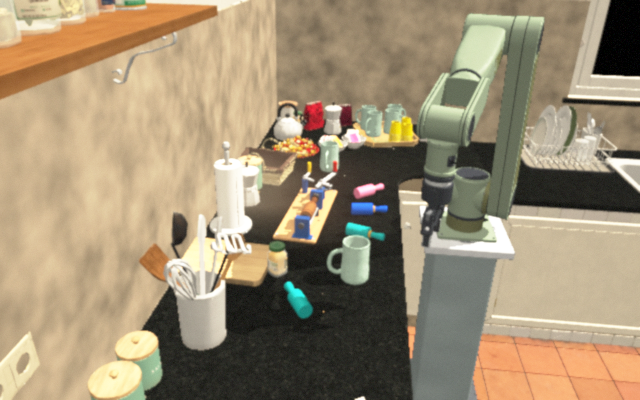

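The top view shows the clamp board at about (278..395, 170..222), with the red post at (404,215), yellow post at (400,186) and blue stop at (283,193). Things that could be taken for the tamper are the wooden one in the cradle (312,198), turquoise (185,198) and (292,250), blue (342,256) and pink (391,257). I choose the wooden one at (312,198) and check it in one close crop.

Run:
```python
import cv2
i=cv2.imread('pics/top0.png')[163:228,268:413]
cv2.imwrite('pics/crop1.png',cv2.resize(i,None,fx=5.5,fy=5.5,interpolation=cv2.INTER_CUBIC))
```

```text
(no output)
```

View pics/crop1.png

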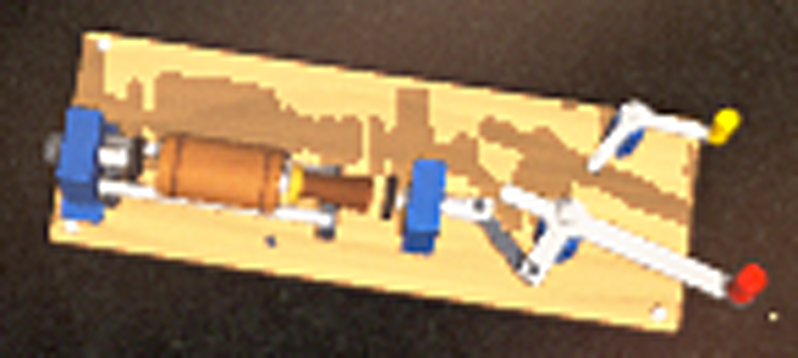

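The crop shows the wooden tamper (head 160..285, handle to 372) between the stop nose and the jaw pad at (390,197), so the choice is right. The handle is open with its red post at (750,280), and the yellow post is at (728,122). I fit the clamp pose from these.

```bash
cat > h.py <<'E'
import numpy as np
from rig import env
from scipy.optimize import least_squares
def proj(c,P):
    p=np.asarray(P)@c['R'].T+c['t']; return np.c_[c['fx']*p[:,0]/p[:,2]+c['cx'],c['fy']*p[:,1]/p[:,2]+c['cy']]
def W(p,L):
    L=np.atleast_2d(L).astype(float);c,s=np.cos(p[2]),np.sin(p[2]);return np.c_[p[0]+c*L[:,0]-s*L[:,1],p[1]+s*L[:,0]+c*L[:,1],L[:,2]]
def wcam():
    s=env.observe();c=env.camera('wrist');m=c['mount'];R=s['eef_rot']@m[:3,:3];t=s['eef_rot']@m[:3,3]+s['position']
    c['R']=R.T;c['t']=-R.T@t;return c,s
def back(c,uv,z):
    d=np.array([(uv[0]-c['cx'])/c['fx'],(uv[1]-c['cy'])/c['fy'],1]);o=-c['R'].T@c['t'];d=c['R'].T@d;return o+d*(z-o[2])/d[2]
E
python3 - <<'E'
from h import *
c=env.camera('top')
L=[[100,150,12],[-50,150,12],[-50,-280,12],[100,-280,12],[0,-190,112]]
uv=np.array([[85,32],[50,240],[678,330],[703,118],[567,210]])/5.5+[268,163]
f=least_squares(lambda p:(proj(c,W(p,L))-uv).ravel(),[500,0,0],loss='soft_l1',x_scale=[100,100,1])
p=f.x;print(p,np.degrees(p[2]),(f.fun.reshape(-1,2)*5.5).round(1))
np.save('p.npy',p)
for n,(u,v,z) in dict(red=(756,272,128),yel=(731,117,122),headL=(165,165,87),headR=(283,175,87),nose=(108,150,75)).items():
    X=back(c,(268+u/5.5,163+v/5.5),z);d=X-W(p,[0,0,0])[0];a=p[2];print(n,X.round(),(np.cos(a)*d[0]+np.sin(a)*d[1]).round(1),(-np.sin(a)*d[0]+np.cos(a)*d[1]).round(1))
E
```

```text
[ 5.54698342e+02  4.93953421e+01 -9.23906929e-02] -5.2935967722048485 [[-1.7 -1.3]
 [-3.4  0.7]
 [ 1.   2.2]
 [-0.2  0.5]
 [ 4.5 -2.4]]
red [ 498. -254.  128.] -28.2 -307.7
yel [ 600. -239.  122.] 71.2 -282.7
headL [557. 122.  87.] -4.2 72.4
headR [555.  45.  87.] 0.4 -4.4
nose [568. 161.  75.] 3.3 112.1
```

Clamp pose: (555,49), yaw -5.3°. The tamper head centre is at about clamp y=34, world (558,83). I move above it with the fingers set across the axis.

```bash
python3 -m inch '[{"travel":[-498,-310,-24],"delta_rot":[0,0,1.323],"claw":85},{"travel":[-498,-310,-24],"delta_rot":[0,0,1.323],"claw":85},{"travel":[-498,-310,-24],"delta_rot":[0,0,1.323],"claw":85},{"travel":[-498,-310,-24],"delta_rot":[0,0,1.323],"claw":85},{"travel":[-498,-310,-24],"delta_rot":[0,0,1.323],"claw":85},{"travel":[-498,-310,-24],"delta_rot":[0,0,1.323],"claw":85},{"travel":[-498,-310,-24],"delta_rot":[0,0,1.323],"claw":85},{"travel":[-498,-310,-24],"delta_rot":[0,0,1.323],"claw":85},{"travel":[-498,-310,-24],"delta_rot":[0,0,1.323],"claw":85},{"travel":[-498,-310,-24],"delta_rot":[0,0,1.323],"claw":85},{"travel":[-498,-310,-24],"delta_rot":[0,0,1.323],"claw":85},{"travel":[-498,-310,-24],"delta_rot":[0,0,1.323],"claw":85},{"travel":[-498,-310,-24],"delta_rot":[0,0,1.323],"claw":85},{"travel":[-498,-310,-24],"delta_rot":[0,0,1.323],"claw":85},{"travel":[-498,-310,-24],"delta_rot":[0,0,1.323],"claw":85},{"travel":[-498,-310,-24],"delta_rot":[0,0,1.323],"claw":85}]' 30
python3 - <<'E'
from h import *
import cv2,pickle
c,s=wcam();pickle.dump(c,open('w1.pkl','wb'));cv2.imwrite('pics/w1.png',c['color'][...,::-1]);print(s['position'],s['eef_rot'].round(3),s['clock'],s['q'])
p=np.load('p.npy')
print(proj(c,W(p,[[0,130,90],[0,40,65],[0,-70,65],[0,-190,105],[-50,-280,12],[100,150,12],[-50,150,12]])).round())
E
```

```text
clock: 1.8
position: [557.0, 85.0, 240.6]
eef_rot: [[0.09, 0.996, -0.0], [0.996, -0.09, 0.0], [0.0, -0.0, -1.0]]
contact_force: [0.6, -0.5, 0.0]
gripper_width: 85.0
finger_force: 0.0
[557.03440675  84.99862168 240.56339225] [[ 0.09   0.996 -0.   ]
 [ 0.996 -0.09   0.   ]
 [ 0.    -0.    -1.   ]] 1.8 [7.49419282e+00 1.64737116e+01 8.87975123e+01 2.15669780e-02
 7.47452742e+01 1.26642410e+01]
[[322.  78.]
 [322. 168.]
 [321. 257.]
 [321. 362.]
 [289. 359.]
 [410.  63.]
 [278.  62.]]
```

View pics/w1.png

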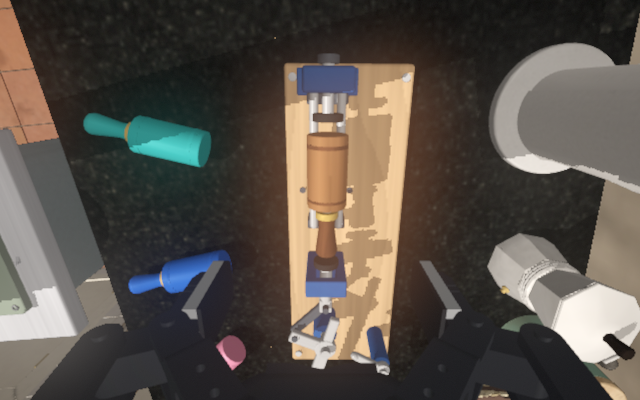

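The wrist view shows the head at u 307..348, v 135..208, the nose disc around (328,118), and the axis at u≈327 (predicted 322), so I refit with both views.

Run:
```python
from h import *
import pickle
c=pickle.load(open('w1.pkl','rb'));t=env.camera('top');p0=np.load('p.npy')
Lt=[[100,150,12],[-50,150,12],[-50,-280,12],[100,-280,12]]
ut=np.array([[85,32],[50,240],[678,330],[703,118]])/5.5+[268,163]
Lw=[[100,150,12],[-50,150,12],[-50,-280,12],[100,-280,12],[-25,118,90],[25,118,90]]
uw=np.array([[413,66],[286,64],[291,360],[392,361],[298,94],[357,94]])
r=lambda p:np.r_[(proj(t,W(p,Lt))-ut).ravel()*2,(proj(c,W(p,Lw))-uw).ravel()]
f=least_squares(r,p0,loss='soft_l1',x_scale=[100,100,1]);p=f.x
print(p,np.degrees(p[2]),f.fun.reshape(-1,2).round(1));np.save('p.npy',p)
for n,u,v,z in [('front',327,136,85),('rear',327,208,85),('mid',327,172,87),('noseface',328,122,79),('nosetop',328,114,81)]:
    d=(W([0,0,-p[2]],back(c,(u,v),z)-[p[0],p[1],0]))[0];print(n,d.round(1))
for n,X in dict(head=[0,34,65],red0=[-28,-309,105],piv=[0,-190,105]).items(): print(n,W(p,X).round(1))
```

```text
[ 5.57991629e+02  4.73004142e+01 -9.56870254e-02] -5.482462710046612 [[ 0.8 -2.3]
 [-0.  -1.7]
 [ 1.4 -0.4]
 [ 1.2 -1. ]
 [ 0.2 -1.4]
 [-4.7 -0.2]
 [-0.1 -0.3]
 [-6.  -0.9]
 [ 1.3  0.1]
 [-4.2  0.4]]
front [ 1.5 78.7 85. ]
rear [ 2.3  2.7 85. ]
mid [ 1.8 42.6 87. ]
noseface [ 2.4 91.7 79. ]
nosetop [ 2.3 99.5 81. ]
head [[561.2  81.1  65. ]]
red0 [[ 500.6 -257.6  105. ]]
piv [[ 539.8 -141.8  105. ]]
```

```bash
python3 -m inch '[{"travel":[0,6,50],"delta_rot":[0,0,0.005],"claw":80},{"travel":[0,6,100],"delta_rot":[0,0,0.005],"claw":70},{"travel":[0,6,135],"delta_rot":[0,0,0.005],"claw":62},{"travel":[0,6,155],"delta_rot":[0,0,0.005],"claw":62},{"travel":[0,6,165],"delta_rot":[0,0,0.005],"claw":62},{"travel":[0,6,165],"delta_rot":[0,0,0.005],"claw":56},{"travel":[0,6,165],"delta_rot":[0,0,0.005],"claw":50},{"travel":[0,6,165],"delta_rot":[0,0,0.005],"claw":47},{"travel":[0,6,165],"delta_rot":[0,0,0.005],"claw":45}]' 25
```

```text
clock: 2.8
position: [564.6, 83.5, 76.9]
eef_rot: [[0.097, 0.995, 0.003], [0.995, -0.097, 0.0], [0.001, 0.003, -1.0]]
contact_force: [-0.4, 0.2, 0.4]
gripper_width: 45.1
finger_force: 0.0
```

```bash
python3 -m inch '[{"travel":[0,0,0],"delta_rot":[0,0,0],"claw":43},{"travel":[0,0,0],"delta_rot":[0,0,0],"claw":40},{"travel":[0,0,0],"delta_rot":[0,0,0],"claw":38},{"travel":[0,0,0],"delta_rot":[0,0,0],"claw":38}]' 25
```

```text
clock: 3.2
position: [563.8, 83.3, 75.6]
eef_rot: [[0.097, 0.995, 0.0], [0.995, -0.097, 0.0], [0.0, 0.0, -1.0]]
contact_force: [1.3, -0.2, -0.3]
gripper_width: 37.9
finger_force: 0.0
```

The fingers read 38 mm with no grip force, so I look.

Run:
```python
from h import *
import cv2
c,s=wcam();cv2.imwrite('pics/w2.png',c['color'][...,::-1]);print(s['gripper_width'],s['finger_force'],s['contact_force'])
```

```text
37.866530295444186 0.0 [ 1.33647591 -0.2171025  -0.30529485]
```

View pics/w2.png

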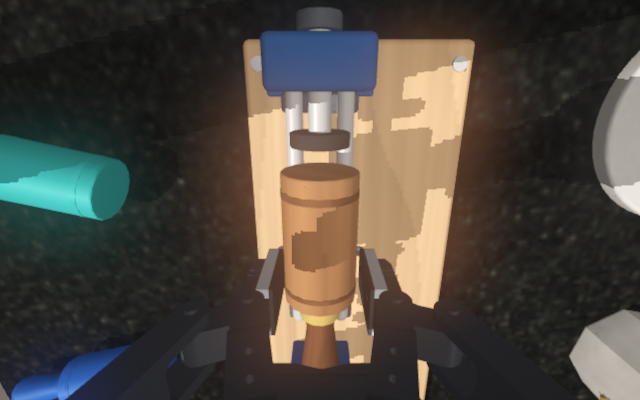

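The picture shows both pads straddling the head's rear half (pads at u≈275 and 368, head 282..358). They are almost touching, so I keep closing.

```bash
python3 -m inch '[{"travel":[0,0,0],"delta_rot":[0,0,0],"claw":35},{"travel":[0,0,0],"delta_rot":[0,0,0],"claw":30},{"travel":[0,0,0],"delta_rot":[0,0,0],"claw":25},{"travel":[0,0,0],"delta_rot":[0,0,0],"claw":25}]' 25
```

```text
clock: 3.65
position: [563.8, 83.4, 75.5]
eef_rot: [[0.097, 0.995, -0.0], [0.995, -0.097, 0.0], [0.0, -0.0, -1.0]]
contact_force: [0.2, -0.0, 0.1]
gripper_width: 24.8
finger_force: 0.0
```

Run:
```python
from h import *
import cv2
p=np.load('p.npy');c,s=wcam();cv2.imwrite('pics/w3.png',c['color'][...,::-1])
loc=lambda X:W([0,0,-p[2]],X-[p[0],p[1],0])[0].round(1)
for n,u,v,z in [('front',320,172,87),('rear',320,305,80),('noseface',320,145,79)]: print(n,loc(back(c,(u,v),z)))
R,t=s['eef_rot'],s['position']
for g in (19,12.5):
  for z in(-6,6,25): print(g,z,proj(c,[(R@[0,-g,z])+t,(R@[0,g,z])+t]).round().tolist(), loc(R@[0,0,z]+t))
```

```text
front [ 2.2 82.5 87. ]
rear [ 2.1  0.5 80. ]
noseface [ 2.2 94.2 79. ]
19 -6 [[286.0, 252.0], [355.0, 252.0]] [ 2.4 36.4 81.5]
19 6 [[288.0, 242.0], [353.0, 242.0]] [ 2.4 36.5 69.5]
19 25 [[291.0, 228.0], [350.0, 228.0]] [ 2.4 36.5 50.5]
12.5 -6 [[298.0, 252.0], [343.0, 252.0]] [ 2.4 36.4 81.5]
12.5 6 [[299.0, 242.0], [342.0, 242.0]] [ 2.4 36.5 69.5]
12.5 25 [[301.0, 228.0], [340.0, 228.0]] [ 2.4 36.5 50.5]
```

View pics/w3.png

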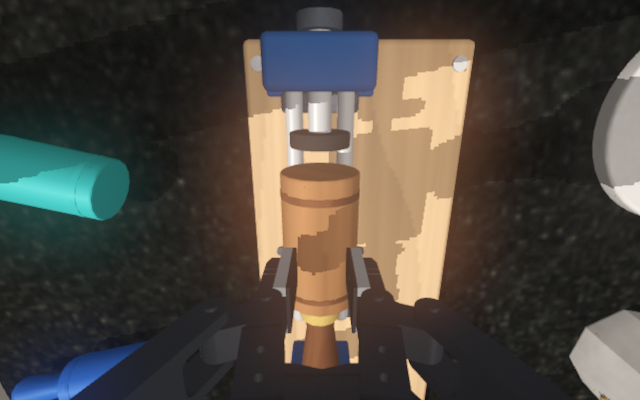

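The pads at (285,270) and (357,270) overlap the top of the head, so the tips are still above it. They reach about 45 mm less than the stated 25 mm ahead of the TCP. I open, go lower, and test by closing again.

```bash
python3 -m inch '[{"travel":[0,0,0],"delta_rot":[0,0,0],"claw":45},{"travel":[0,0,0],"delta_rot":[0,0,0],"claw":62},{"travel":[0,0,0],"delta_rot":[0,0,0],"claw":62},{"travel":[0,0,10],"delta_rot":[0,0,0],"claw":62},{"travel":[0,0,20],"delta_rot":[0,0,0],"claw":62},{"travel":[0,0,28],"delta_rot":[0,0,0],"claw":62},{"travel":[0,0,28],"delta_rot":[0,0,0],"claw":50},{"travel":[0,0,28],"delta_rot":[0,0,0],"claw":44},{"travel":[0,0,28],"delta_rot":[0,0,0],"claw":40},{"travel":[0,0,28],"delta_rot":[0,0,0],"claw":40}]' 25
```

```text
clock: 4.7
position: [563.4, 83.3, 47.4]
eef_rot: [[0.097, 0.995, -0.001], [0.995, -0.097, 0.0], [-0.0, -0.001, -1.0]]
contact_force: [-1.7, 0.2, -1.2]
gripper_width: 42.5
finger_force: 25.6
```

Contact at 42.5 mm with 25 N, so the tips are just above the axis. I re-grip 13 mm lower.

```bash
python3 -m inch '[{"travel":[0,0,0],"delta_rot":[0,0,0],"claw":56},{"travel":[0,0,0],"delta_rot":[0,0,0],"claw":60},{"travel":[0,0,7],"delta_rot":[0,0,0],"claw":60},{"travel":[0,0,13],"delta_rot":[0,0,0],"claw":60},{"travel":[0,0,13],"delta_rot":[0,0,0],"claw":50},{"travel":[0,0,13],"delta_rot":[0,0,0],"claw":44},{"travel":[0,0,13],"delta_rot":[0,0,0],"claw":40},{"travel":[0,0,13],"delta_rot":[0,0,0],"claw":40}]' 25
python3 -m inch '[{"travel":[2,0,0],"delta_rot":[0,0,0],"claw":40},{"travel":[4,0,0],"delta_rot":[0,0,0],"claw":40},{"travel":[6,0,0],"delta_rot":[0,0,0],"claw":40},{"travel":[6,0,0],"delta_rot":[0,0,0],"claw":40}]' 30
```

```text
clock: 5.5
position: [563.0, 83.3, 34.2]
eef_rot: [[0.097, 0.995, -0.002], [0.995, -0.097, -0.0], [-0.0, -0.002, -1.0]]
contact_force: [-2.9, 0.4, -1.2]
gripper_width: 43.3
finger_force: 25.6
clock: 5.9
position: [564.4, 89.4, 34.6]
eef_rot: [[0.097, 0.995, -0.0], [0.995, -0.097, -0.0], [-0.0, -0.0, -1.0]]
contact_force: [-3.2, -2.3, 0.5]
gripper_width: 42.7
finger_force: 30.8
```

```bash
python3 -m inch '[{"travel":[1,0,0],"delta_rot":[0,0,0],"claw":40},{"travel":[2,0,0],"delta_rot":[0,0,0],"claw":40},{"travel":[3,0,0],"delta_rot":[0,0,0],"claw":40},{"travel":[3,0,0],"delta_rot":[0,0,0],"claw":40}]'
python3 -m inch '[{"travel":[1,0,0],"delta_rot":[0,0,0],"claw":40},{"travel":[2,0,0],"delta_rot":[0,0,0],"claw":40},{"travel":[2,0,0],"delta_rot":[0,0,0],"claw":40}]'
```

```text
clock: 6.3
position: [564.6, 92.3, 34.6]
eef_rot: [[0.097, 0.995, -0.0], [0.995, -0.097, -0.0], [-0.0, -0.0, -1.0]]
contact_force: [-3.5, -2.5, 3.8]
gripper_width: 42.9
finger_force: 31.0
clock: 6.6
position: [564.7, 94.2, 34.6]
eef_rot: [[0.097, 0.995, -0.0], [0.995, -0.097, -0.0], [-0.0, -0.0, -1.0]]
contact_force: [-3.6, -3.9, 3.5]
gripper_width: 43.2
finger_force: 31.0
```

```bash
for i in 1 2; do python3 -m inch '[{"travel":[0.5,0,0],"delta_rot":[0,0,0],"claw":40},{"travel":[1,0,0],"delta_rot":[0,0,0],"claw":40},{"travel":[1,0,0],"delta_rot":[0,0,0],"claw":40}]' | grep -E 'pos|cont'; done
```

```text
position: [564.8, 95.1, 34.6]
contact_force: [-2.6, -3.7, 2.5]
position: [564.9, 95.9, 34.6]
contact_force: [-3.6, -4.6, 3.6]
```

```bash
for i in 1 2; do python3 -m inch '[{"travel":[0.5,0,0],"delta_rot":[0,0,0],"claw":40},{"travel":[1,0,0],"delta_rot":[0,0,0],"claw":40},{"travel":[1,0,0],"delta_rot":[0,0,0],"claw":40}]' | grep -E 'pos|cont'; done
```

```text
position: [564.9, 96.2, 34.6]
contact_force: [-3.5, -7.2, 3.2]
position: [564.9, 96.4, 34.6]
contact_force: [-3.1, -9.8, 3.2]
```

```bash
python3 -m inch '[{"travel":[0.5,0,0],"delta_rot":[0,0,0],"claw":40},{"travel":[1.2,0,0],"delta_rot":[0,0,0],"claw":40},{"travel":[1.2,0,0],"delta_rot":[0,0,0],"claw":40},{"travel":[1.2,0,0],"delta_rot":[0,0,0],"claw":40}]' | grep -E 'pos|cont|grip|clock'
```

```text
clock: 8.2
position: [564.9, 96.8, 34.6]
contact_force: [-4.2, -12.8, 4.2]
gripper_width: 42.9
```

The head is seated with about 10 N. I release, rise, and move over the red post.

```bash
python3 -m inch '[{"travel":[-2,0,0],"delta_rot":[0,0,0],"claw":48},{"travel":[-2,0,0],"delta_rot":[0,0,0],"claw":60},{"travel":[-2,0,0],"delta_rot":[0,0,0],"claw":70},{"travel":[-2,0,-30],"delta_rot":[0,0,0],"claw":72},{"travel":[-2,0,-75],"delta_rot":[0,0,0],"claw":75},{"travel":[-2,0,-120],"delta_rot":[0,0,0],"claw":80},{"travel":[-2,0,-165],"delta_rot":[0,0,0],"claw":80}]' 60
python3 -m inch '[{"travel":[-359,-32,0],"delta_rot":[0,0,0.27],"claw":80},{"travel":[-359,-32,0],"delta_rot":[0,0,0.27],"claw":80},{"travel":[-359,-32,0],"delta_rot":[0,0,0.27],"claw":80},{"travel":[-359,-32,0],"delta_rot":[0,0,0.27],"claw":80},{"travel":[-359,-32,0],"delta_rot":[0,0,0.27],"claw":80},{"travel":[-359,-32,0],"delta_rot":[0,0,0.27],"claw":80},{"travel":[-359,-32,0],"delta_rot":[0,0,0.27],"claw":80},{"travel":[-359,-32,0],"delta_rot":[0,0,0.27],"claw":80},{"travel":[-359,-32,0],"delta_rot":[0,0,0.27],"claw":80},{"travel":[-359,-32,0],"delta_rot":[0,0,0.27],"claw":80},{"travel":[-359,-32,0],"delta_rot":[0,0,0.27],"claw":80}]'
cat >> h.py <<'E'
p=np.load('p.npy')
loc=lambda X:W([0,0,-p[2]],np.asarray(X)-[p[0],p[1],0])[0].round(1)
E
python3 - <<'E'
from h import *
import cv2
c,s=wcam();cv2.imwrite('pics/w4.png',c['color'][...,::-1]);print(loc(s['position']),proj(c,W(p,[[-30,-307,128],[75,-280,122],[0,-190,105]])).round())
h=cv2.cvtColor(c['color'],cv2.COLOR_RGB2HSV)
for n,lo,hi in(('red',0,6),('yel',25,33)):
    m=cv2.inRange(h,(lo,190,100),(hi,255,255));k,l,st,ce=cv2.connectedComponentsWithStats(m)
    print(n,[(st[i].tolist(),ce[i].round().tolist()) for i in range(1,k) if st[i,4]>60])
E
```

```text
clock: 8.9
position: [565.4, 98.2, 201.3]
eef_rot: [[0.096, 0.995, 0.001], [0.995, -0.096, 0.001], [0.001, 0.001, -1.0]]
contact_force: [0.2, 0.3, -0.2]
gripper_width: 80.1
finger_force: 0.0
clock: 10.0
position: [499.1, -255.0, 199.5]
eef_rot: [[0.357, 0.934, 0.0], [0.934, -0.357, 0.001], [0.001, -0.0, -1.0]]
contact_force: [-0.6, 0.8, 0.3]
gripper_width: 80.2
finger_force: 0.0
[ -29.7 -306.5  199.5] [[320. 205.]
 [447. 134.]
 [317.  37.]]
red []
yel []
```

View pics/w4.png

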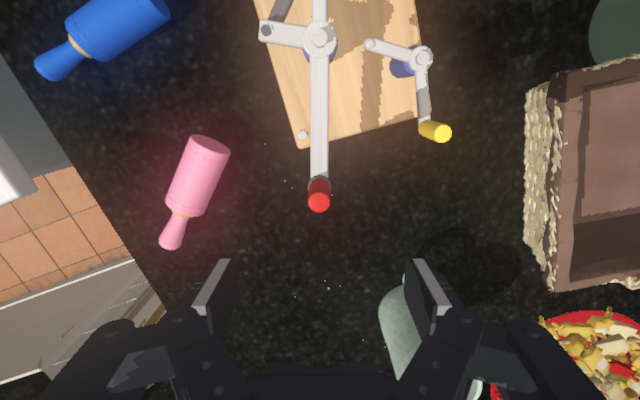

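The red post top is at (319,203), as predicted, and the yellow top at (440,132). The mug rim shows at about (380..440, 270..380), so I check the clearance.

Run:
```python
from h import *
c,s=wcam();R,t=s['eef_rot'],s['position']
for uv in((404,268),(382,300),(420,290),(400,380)):
    X=back(c,uv,126);print(uv,X.round(),loc(X),'tool',(R.T@(X-t)).round())
T=env.camera('top')
for uv in((450,197),(480,206),(462,208),(441,206),(465,220)): print(uv,back(T,uv,120).round())
m=back(c,(319,203),128);print(loc(m),(R.T@(m-t)).round(1));m=back(c,(441,132),122);print('yel',loc(m))
```

```text
(404, 268) [ 544. -335.  126.] [  22.9 -381.4  126. ] tool [-58.  71.  74.]
(382, 300) [ 517. -359.  126.] [  -1.6 -407.9  126. ] tool [-90.  54.  73.]
(420, 290) [ 551. -361.  126.] [  32.3 -406.6  126. ] tool [-80.  86.  73.]
(400, 380) [ 506. -453.  126.] [  -3.7 -503.1  126. ] tool [-183.   77.   73.]
(450, 197) [ 563. -410.  120.]
(480, 206) [ 537. -514.  120.]
(462, 208) [ 526. -451.  120.]
(441, 206) [ 529. -379.  120.]
(465, 220) [ 484. -461.  120.]
[ -30.6 -305.5  128. ] [ 0.8 -1.1 71.5]
yel [  71.1 -277.7  122. ]
```

Clear. I descend and compute the arc.

```bash
python3 -m inch '[{"travel":[0,0,40],"delta_rot":[0,0,0],"claw":70},{"travel":[0,0,75],"delta_rot":[0,0,0],"claw":62},{"travel":[0,0,100],"delta_rot":[0,0,0],"claw":55},{"travel":[0,0,110],"delta_rot":[0,0,0],"claw":50},{"travel":[0,0,110],"delta_rot":[0,0,0],"claw":50}]' 80
python3 - <<'E'
from h import *
s=env.observe();R,t=s['eef_rot'],s['position'];phi0=np.arctan2(R[1,1],R[0,1])
print(loc(t),'tool yaw in clamp',np.degrees(phi0-p[2]))
for th in np.r_[np.arange(0,1.21,.1),1.25]:
    f=th+np.radians(15.5);q=W(p,[-120*np.sin(f)-16*np.cos(f),-190-120*np.cos(f)+16*np.sin(f),0])[0]
    q[2]=t[2];print(th.round(2),(R.T@(q-t)).round(0),round(f+(phi0-p[2]),3))
E
```

```text
clock: 10.65
position: [498.2, -255.9, 88.5]
eef_rot: [[0.358, 0.934, -0.002], [0.934, -0.358, 0.001], [0.001, -0.003, -1.0]]
contact_force: [-0.3, 0.5, -0.1]
gripper_width: 50.0
finger_force: 0.0
[ -30.6 -307.5   88.5] tool yaw in clamp -15.499758207831619
0.0 [  1. -18.   0.] 0.0
0.1 [  4. -30.   0.] 0.1
0.2 [  7. -41.   0.] 0.2
0.3 [ 12. -53.   0.] 0.3
0.4 [ 17. -63.   0.] 0.4
0.5 [ 24. -74.   0.] 0.5
0.6 [ 31. -83.   0.] 0.6
0.7 [ 40. -91.   0.] 0.7
0.8 [ 49. -99.   0.] 0.8
0.9 [  59. -106.    0.] 0.9
1.0 [  70. -112.    0.] 1.0
1.1 [  81. -116.    0.] 1.1
1.2 [  93. -120.    0.] 1.2
1.25 [  99. -121.    0.] 1.25
```

```bash
python3 -m inch '[{"travel":[0,-9,0],"delta_rot":[0,0,0],"claw":50},{"travel":[1,-18,0],"delta_rot":[0,0,0],"claw":50},{"travel":[2,-24,0],"delta_rot":[0,0,0.05],"claw":50},{"travel":[4,-30,0],"delta_rot":[0,0,0.1],"claw":50},{"travel":[7,-41,0],"delta_rot":[0,0,0.2],"claw":50},{"travel":[12,-53,0],"delta_rot":[0,0,0.3],"claw":50},{"travel":[17,-63,0],"delta_rot":[0,0,0.4],"claw":50},{"travel":[24,-74,0],"delta_rot":[0,0,0.5],"claw":50},{"travel":[31,-83,0],"delta_rot":[0,0,0.6],"claw":50},{"travel":[31,-83,0],"delta_rot":[0,0,0.6],"claw":50}]' 80
python3 - <<'E'
from h import *
import cv2
c,s=wcam();cv2.imwrite('pics/w5.png',c['color'][...,::-1]);R,t=s['eef_rot'],s['position'];phi0=np.arctan2(R[1,1],R[0,1])
print(loc(t),np.degrees(phi0-p[2]),s['finger_force'], 'tool force',R.T@s['contact_force'])
E
```

```text
clock: 11.65
position: [432.6, -198.3, 91.0]
eef_rot: [[0.822, 0.569, 0.004], [0.569, -0.822, -0.003], [0.002, 0.004, -1.0]]
contact_force: [1.6, -3.8, -2.5]
gripper_width: 50.2
finger_force: 2.3
[-101.4 -256.5   91. ] -49.84913136064043 2.2833167016506195 tool force [-0.83665583  4.04266658  2.51574111]
```

View pics/w5.png

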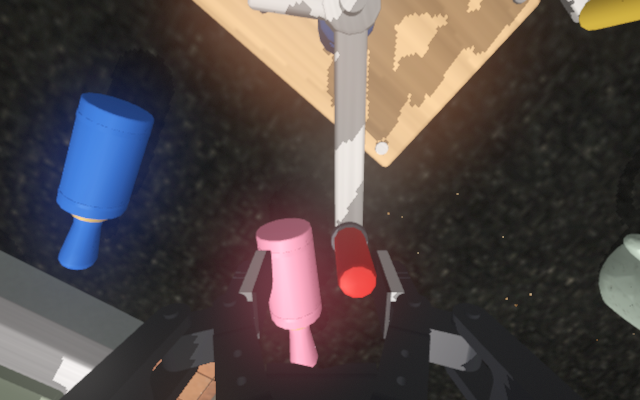

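The post (red, 355,265) rides against the right pad as intended. I continue the arc over centre.

```bash
python3 -m inch '[{"travel":[1,-6,0],"delta_rot":[0,0,0.05],"claw":50},{"travel":[3,-12,0],"delta_rot":[0,0,0.1],"claw":50},{"travel":[6,-23,0],"delta_rot":[0,0,0.2],"claw":50},{"travel":[11,-35,0],"delta_rot":[0,0,0.3],"claw":50},{"travel":[16,-45,0],"delta_rot":[0,0,0.4],"claw":50},{"travel":[19,-50,0],"delta_rot":[0,0,0.45],"claw":50},{"travel":[23,-56,0],"delta_rot":[0,0,0.5],"claw":50}]' 80
python3 - <<'E'
from h import *
s=env.observe();R,t=s['eef_rot'],s['position'];print(loc(t),s['finger_force'],R.T@s['contact_force'])
E
```

```text
clock: 12.4
position: [419.0, -140.0, 90.4]
eef_rot: [[0.995, 0.104, -0.0], [0.104, -0.995, -0.002], [-0.0, 0.002, -1.0]]
contact_force: [-2.0, -3.9, 2.7]
gripper_width: 49.9
finger_force: 1.8
[-120.5 -199.8   90.4] 1.7944304645061493 [-2.37301833  3.70837292 -2.66145186]
```

```bash
python3 -m inch '[{"travel":[1,-6,0],"delta_rot":[0,0,0.05],"claw":50},{"travel":[3,-12,0],"delta_rot":[0,0,0.1],"claw":50},{"travel":[5,-18,0],"delta_rot":[0,0,0.15],"claw":50},{"travel":[5,-18,0],"delta_rot":[0,0,0.15],"claw":50},{"travel":[5,-18,0],"delta_rot":[0,0,0.15],"claw":50}]' 80
python3 - <<'E'
from h import *
import cv2
c,s=wcam();R,t=s['eef_rot'],s['position'];print(loc(t),s['finger_force'],R.T@s['contact_force'])
h=cv2.cvtColor(c['color'],cv2.COLOR_RGB2HSV);m=cv2.inRange(h,(0,170,80),(8,255,255))|cv2.inRange(h,(172,170,80),(180,255,255));k,l,st,ce=cv2.connectedComponentsWithStats(m)
print([(st[i].tolist(),ce[i].round().tolist()) for i in range(1,k) if st[i,4]>100])
for th in(.8,.9,1,1.1,1.15,1.2,1.25,1.3):
    f=th+np.radians(15.5);print(th,proj(c,W(p,[[-120*np.sin(f),-190-120*np.cos(f),z] for z in(107,128)])).round().tolist())
E
```

```text
clock: 12.9
position: [422.4, -120.5, 89.8]
eef_rot: [[0.999, -0.044, 0.0], [-0.044, -0.999, 0.0], [0.0, -0.0, -1.0]]
contact_force: [-0.3, -0.6, 0.3]
gripper_width: 49.9
finger_force: 0.0
[-118.9 -180.    89.8] 0.0 [-0.24008448  0.61559267 -0.29236369]
[([320, 241, 39, 64, 1576], [337.0, 270.0])]
0.8 [[456.0, 246.0], [475.0, 268.0]]
0.9 [[432.0, 254.0], [448.0, 277.0]]
1 [[409.0, 260.0], [422.0, 284.0]]
1.1 [[386.0, 264.0], [395.0, 288.0]]
1.15 [[374.0, 266.0], [382.0, 290.0]]
1.2 [[363.0, 266.0], [368.0, 291.0]]
1.25 [[351.0, 267.0], [355.0, 291.0]]
1.3 [[339.0, 266.0], [342.0, 291.0]]
```

The handle is locked (red at u=337 gives θ≈1.30, with no force on the tool). I lift off and move over the yellow post.

```bash
python3 -m inch '[{"travel":[0,0,-30],"delta_rot":[0,0,0],"claw":50},{"travel":[0,0,-75],"delta_rot":[0,0,0],"claw":50},{"travel":[0,0,-120],"delta_rot":[0,0,0],"claw":50},{"travel":[0,0,-120],"delta_rot":[0,0,0],"claw":50}]' 80 | grep -E 'clock|posi|force'
python3 -m inch '[{"travel":[187,109,0],"delta_rot":[0,0,-1.52],"claw":50},{"travel":[187,109,0],"delta_rot":[0,0,-1.52],"claw":50},{"travel":[187,109,0],"delta_rot":[0,0,-1.52],"claw":50},{"travel":[187,109,0],"delta_rot":[0,0,-1.52],"claw":50},{"travel":[187,109,0],"delta_rot":[0,0,-1.52],"claw":50},{"travel":[187,109,0],"delta_rot":[0,0,-1.52],"claw":50},{"travel":[187,109,0],"delta_rot":[0,0,-1.52],"claw":50},{"travel":[187,109,0],"delta_rot":[0,0,-1.52],"claw":50},{"travel":[187,109,0],"delta_rot":[0,0,-1.52],"claw":50},{"travel":[187,109,0],"delta_rot":[0,0,-1.52],"claw":50},{"travel":[187,109,0],"delta_rot":[0,0,-1.52],"claw":50},{"travel":[187,109,0],"delta_rot":[0,0,-1.52],"claw":50}]' 80
python3 - <<'E'
from h import *
import cv2
c,s=wcam();T=env.camera('top');a=c['color'][...,::-1];b=cv2.resize(T['color'][163:228,268:413,::-1],(640,287),interpolation=cv2.INTER_CUBIC)
cv2.imwrite('pics/w6.png',np.vstack([a[:310],b]));R,t=s['eef_rot'],s['position'];print(loc(t),np.degrees(np.arctan2(R[1,1],R[0,1])-p[2]))
h=cv2.cvtColor(c['color'],cv2.COLOR_RGB2HSV);m=cv2.inRange(h,(22,170,120),(33,255,255));k,l,st,ce=cv2.connectedComponentsWithStats(m)
for i in range(1,k):
    if st[i,4]>60: print(st[i],loc(back(c,ce[i],116)))
E
```

```text
clock: 13.35
position: [426.0, -121.9, 215.4]
contact_force: [0.2, -0.9, 0.2]
finger_force: 0.0
clock: 14.55
position: [603.9, -238.2, 208.9]
eef_rot: [[0.099, 0.995, -0.001], [0.995, -0.099, 0.0], [0.0, -0.001, -1.0]]
contact_force: [0.7, -0.1, 1.8]
gripper_width: 50.3
finger_force: 0.0
[  73.  -279.8  208.9] -0.20000228185151261
```

View pics/w6.png

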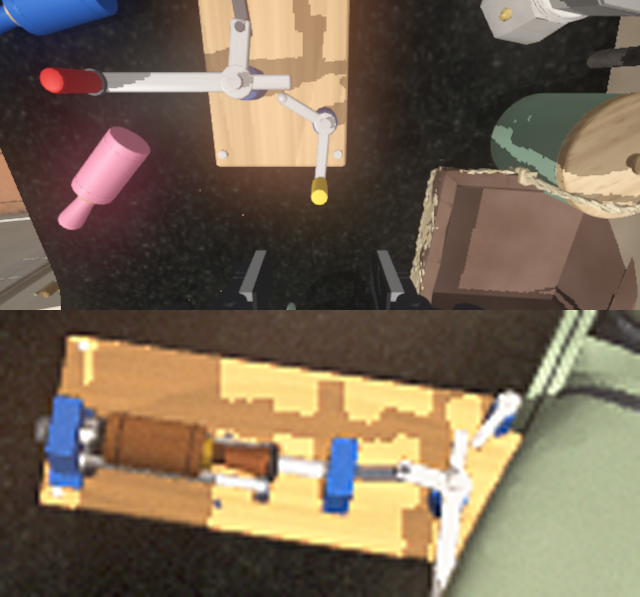

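The clamp is closed with the jaw bearing on the tamper's handle, and the lever is locked pointing at the robot (red at (60,80)). The yellow post at (319,195) is centred on the tool. I check clearance to the basket at u≈418.

Run:
```python
from h import *
c,s=wcam();R,t=s['eef_rot'],s['position'];print(t)
for z in(40,80,120,160): print(z,[(R.T@(back(c,uv,z)-t)).round().tolist()[:2] for uv in((416,280),(435,175))])
print('yel',(R.T@(back(c,(319,198),122)-t)).round(1))
```

```text
[ 604.07942396 -238.09191991  209.17014243]
40 [[-133.0, 115.0], [-2.0, 123.0]]
80 [[-107.0, 101.0], [8.0, 108.0]]
120 [[-80.0, 87.0], [19.0, 93.0]]
160 [[-54.0, 73.0], [29.0, 78.0]]
yel [-0.5 -1.3 87.2]
```

```bash
python3 -m inch '[{"travel":[0,0,40],"delta_rot":[0,0,0],"claw":46},{"travel":[0,0,80],"delta_rot":[0,0,0],"claw":44},{"travel":[0,0,112],"delta_rot":[0,0,0],"claw":44},{"travel":[0,0,127],"delta_rot":[0,0,0],"claw":44},{"travel":[0,0,127],"delta_rot":[0,0,0],"claw":44}]' 80 | grep -E 'clock|posi|force|width'
python3 -m inch '[{"travel":[0,-8,0],"delta_rot":[0,0,0],"claw":44},{"travel":[0,-14,0],"delta_rot":[0,0,0],"claw":44},{"travel":[1,-20,0],"delta_rot":[0,0,0],"claw":44},{"travel":[1,-26,0],"delta_rot":[0,0,0],"claw":44},{"travel":[2,-31,0],"delta_rot":[0,0,0],"claw":44},{"travel":[2,-31,0],"delta_rot":[0,0,0],"claw":44}]' 80| grep -E 'clock|posi|force|width'
```

```text
clock: 15.2
position: [602.4, -237.3, 79.5]
contact_force: [-0.9, -0.1, 0.5]
gripper_width: 44.0
finger_force: 0.0
clock: 15.8
position: [574.1, -233.2, 83.8]
contact_force: [1.8, -0.5, 1.3]
gripper_width: 43.8
finger_force: 0.7
```

```bash
cat > red.py <<'E'
from h import *
import cv2
c,s=wcam();R,t=s['eef_rot'],s['position'];print(loc(t),R.T@s['contact_force'])
h=cv2.cvtColor(c['color'],cv2.COLOR_RGB2HSV);m=cv2.inRange(h,(0,170,80),(8,255,255))|cv2.inRange(h,(172,170,80),(180,255,255));k,l,st,ce=cv2.connectedComponentsWithStats(m)
print([(st[i].tolist(),loc(back(c,ce[i],117))) for i in range(1,k) if st[i,4]>150])
cv2.imwrite('pics/w7.png',c['color'][...,::-1])
E
python3 red.py
```

```text
[  42.8 -277.7   83.8] [-0.29578033  1.80529377 -1.32170843]
[]
```

```bash
python3 -m inch '[{"travel":[-2,16,0],"delta_rot":[0,0,0],"claw":44},{"travel":[-2,29,0],"delta_rot":[0,0,0],"claw":44},{"travel":[-2,29,0],"delta_rot":[0,0,0],"claw":44},{"travel":[-2,29,-40],"delta_rot":[0,0,0],"claw":44},{"travel":[-2,29,-85],"delta_rot":[0,0,0],"claw":44},{"travel":[-2,29,-130],"delta_rot":[0,0,0],"claw":44},{"travel":[-2,29,-150],"delta_rot":[0,0,0],"claw":44},{"travel":[-2,29,-150],"delta_rot":[0,0,0],"claw":44}]' | grep -E 'clock|posi|force'; python3 red.py
```

```text
clock: 16.65
position: [602.9, -238.3, 236.8]
contact_force: [-0.3, -0.5, -0.2]
finger_force: 0.0
[  72.  -280.   236.8] [-0.50979343 -0.22957036  0.24309031]
[([199, 203, 27, 22, 287], array([ -31.7, -307.5,  117. ]))]
```

The handle flew wide open (red back at (-32,-307)). I take one look over the tamper.

```bash
python3 -m inch '[{"travel":[300,-72,0],"delta_rot":[0,0,0],"claw":60},{"travel":[300,-72,0],"delta_rot":[0,0,0],"claw":60},{"travel":[300,-72,0],"delta_rot":[0,0,0],"claw":60},{"travel":[300,-72,0],"delta_rot":[0,0,0],"claw":60},{"travel":[300,-72,0],"delta_rot":[0,0,0],"claw":60},{"travel":[300,-72,0],"delta_rot":[0,0,0],"claw":60},{"travel":[300,-72,0],"delta_rot":[0,0,0],"claw":60},{"travel":[300,-72,0],"delta_rot":[0,0,0],"claw":60},{"travel":[300,-72,0],"delta_rot":[0,0,0],"claw":60}]' | grep -E 'clock|posi|force'
python3 - <<'E'
from h import *
import cv2
c,s=wcam();a=c['color'][40:340,230:430,::-1]
b=cv2.imread('pics/w1.png')[40:340,230:430]
cv2.imwrite('pics/w8.png',cv2.resize(np.hstack([b,a]),None,fx=2,fy=2,interpolation=cv2.INTER_CUBIC));print(s['position'])
E
```

```text
clock: 17.6
position: [559.1, 66.7, 231.3]
contact_force: [-0.6, -0.6, 0.1]
finger_force: 0.0
[559.06890213  66.71610222 231.28587344]
```

View pics/w8.png

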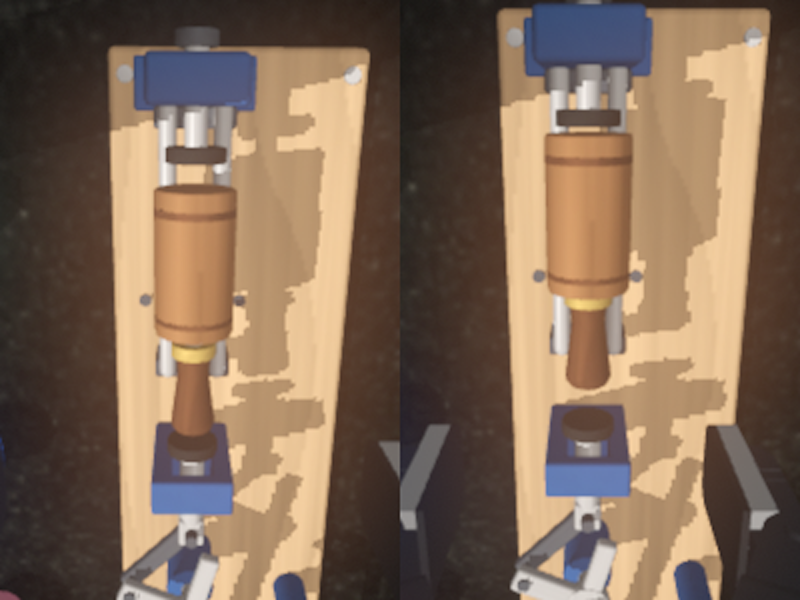

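The clamp is open, the tamper lies free against the nose, and the yellow band below the head has narrowed (17 px to 9 px at (590,304)), so the handle is home.

```bash
python3 -c "
from rig import env
print(env.close_job())"
```

```text
the job is handed in; nothing more can be done
None
```

I handed the job in at about 17.6 s. The tamper was seated on the stop with about 10 N, the clamp locked by itself and was let go, and the release sprang it wide open. The tamper lies free in the cradle with its handle apparently fully home, judged only from before-and-after pictures.

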